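# Zero the angle sensor with the bayonet plug

## Robot

A 6-joint arm with a two-finger parallel gripper is mounted at the origin on a cart in front of the work surface, level with it; the furniture and walls round the work are solid. World frame = base frame: x ahead of the robot, y to its left, z up, the work surface at z = 0. Lengths are in m, angles in rad, forces in N, time in s.
With the tool pointing down it reaches from about 0.35 to 0.875 m from the base axis. Payload 15.5 kg.
Tool frame: the origin (TCP) lies at the very end of the fingers, on their centre line; the grasp point (between the pads) lies 19 mm behind it; z points along the fingers, y is the line along which they close (so a half turn about z gives the same grasp; the last joint's range is limited). The gripper opens to 85 mm and grips with 20 to 120 N. Pads are 22 mm wide; open, the fingers measure 114 mm over their backs; the gripper's body (76 mm by 85 mm) begins 54 mm behind the grasp point. The pads swing forward as they close: fully open they stand 13 mm farther back than shut.
Start: joints at [1.155, 0.494, 1.345, -0, 1.302, -0.096], TCP at [0.197, 0.593, 0.231] pointing down, gripper open.
Joint ranges: [-2.91, 2.91], [-0.82, 2.16], [0.22, 2.67], [-1.22, 4.37], [0.12, 2.79], [-3.08, 3.08]. Speed limits (rad/s): [1.89, 1.89, 2.57, 3.01, 3.01, 3.01].

## Interface

Orientations are given as a rotation vector (axis times angle).
In Python, from rig import ctrl gives the robot as it stands. The module is installed in compiled form; this text tells all that it offers.
- The arm moves only by the tool arm_command, never from a script. Its argument "motion" is a list of rows, each a list of 7 numbers: the shift along the tool's x, y, z in cm, then the turn, a rotation vector about the tool's x, y, z in rad, then the finger opening in cm, from 0 to 8.54. A call has exactly 10 rows; each row shifts and turns the commanded pose from where the row before left it, along the tool's axes as they then stand; what a row does not reach is not made up. A row lasts 1/8 s, in which the tool goes at most 62.5 mm and 10.7 degrees, less where a joint would pass 70% of its speed; a pose out of reach is approached as far as the arm can. A call is refused whole if a number of a shift passes 6.25 or a number of a turn 0.188, either way. A call with a gripper value outside its range is refused whole. The fingers move at their own pace and stop on an object; the grip force is fixed at half the most. Time passes only in rows, so rows that do not move let the fingers close, or fill a call up. It gives the time, the measured TCP pose, the force, the opening and the grip force at its end, in the units of the state.
- ctrl.read_state(): the state, without advancing time (a new reading comes with each control period).
- ctrl.grab_frame(name): name is "side" or "top" or "wrist"; returns a dict with "pixels" (420x560x3 uint8, red, green, blue), "K" (3x3 intrinsics, pixels), "world_to_cam" (4x4, takes a point from world to camera coordinates). Camera axes: x right, y down, z forward; pixel columns grow to the right and rows downward; lengths in m; the calibration is good to about 2 mm. A picture is of the moment at which its call begins. There is no depth.
- ctrl.job_done(): hands the job in; it is judged then, once.
Trained networks look in a picture, given as the dict that the camera call returned (one of the last four; its "shot" number tells which), for a name from the list of things; names that differ only in an ending like _2 or _b are one class to them, and where a whole thing is asked for, a point or a joint stands for the part that bears it (a point fixed in the world has none). Each returns a list of dicts, best first, with "confidence" (0 to 1); they miss things now and then, are a little off and sometimes report something else, mostly with a low value. They report only what shows in the picture. A call takes as long as a camera call. They do not tell look-alikes from the thing itself.
- ctrl.spot_in(target, picture): "xyz" ([x, y, z] in m, in world coordinates, good to about 4 mm: the middle of the surface that is visible of it).
- ctrl.trace(target, picture): "region" (420x560 bool, what is visible of it).
The state is a dict: "clock": time; "joints": joint angles; "joint_vel": joint speeds; "effort": joint torques, N m; "tool_pos": TCP position; "orientation": TCP orientation; "contact_force": force on the tool from outside, world axes, zero at the start; "ft_torque": the same for the moment, N m; "finger_gap": finger opening in m; "finger_force": force on a finger pad.
Only numpy, scipy, OpenCV 4.12 (cv2) and the standard library are available. Lean on these libraries where they do the work, as an engineer would, in place of code of your own. Each camera call takes 0.05 s, during which the arm holds its last target. There are 200 camera calls.

## Task

Zero the angle sensor on the bench: lift the loose dust cap out of its bayonet socket and seat it in the hole of the wooden cap holder. Then take the steel plug from its ring stand, push it into the socket against the spring until its flange is down on the rim, and twist it a quarter turn clockwise (from above) to the stop. Finish while still gripping it, holding it pressed down and turned against the spring, and leave the other things alone.

Things in the scene. Friction and masses are not known exactly. Their poses are not given: they have to be found in the camera images.
- socket: Bayonet socket fixed to the table: 88 mm square dark plate, 8 mm thick, with a round aluminium housing 68 mm across, rim 44 mm above the table. Origin at the centre of its underside, z up. Its 35 mm bore has two opposite entry notches, 11 mm wide, reaching 25 mm from the axis, along the socket's own +x and -x.
- socket_mouth (a point): Centre of the socket's mouth, level with the rim, 44 mm above the table; axes as the socket's. The lip with the notches is 6 mm thick; below it the plug's lugs can turn, and there lies a sprung seat that takes the lugs between its dogs.
- seat_push (a joint): How far the sprung seat is pressed down, m: 0 at rest. The plug's lugs meet it when the flange is 8 mm above the rim; it reads 0.008 with the flange on the rim. Spring 3.5 N at first, 6.3 N at the end. The lugs are clear below the lip, free to turn, from 0.002 on.
- seat_turn (a joint): How far the seat has been turned clockwise (seen from above), rad: 0 at rest with the dogs in line with the notches, stop at 1.48 (85 degrees). A return spring resists with 0.05 N m at first, 0.14 N m at the stop. The lugs have about 0.1 rad of play between the dogs either way, so the plug turns about a full quarter to reach the stop.
- plug_grip (a point): Steel reference plug (about 0.16 kg), 60 mm tall, upright in its stand; this point is in the bar grip where it is grasped, on the axis, 46 mm above the plug's lower end. The bar is 40 mm long along the plug's x, 18 mm wide along its y, from 24 to 60 mm above the lower end. With the flange on the socket's rim this point is 28 mm above the rim.
- plug_foot (a point): Centre of the plug's lower end, axes as the plug's. Spigot 31 mm across, foot chamfered 3 mm; at the lower end two opposite lugs 7 mm wide, 6 mm high, reaching 22 mm from the axis along the plug's +x and -x; flange 62 mm across, 18 to 24 mm above this point. It enters with its x along the socket's x, either way round.
- plug_stand: Fixed dark steel ring in which the plug stands at the start, 74 mm across, 50 mm bore, 22 mm high; origin at the centre of its underside. The plug's flange rests on it.
- cap_grip (a point): Black plastic dust cap (about 0.06 kg), loose in the socket's mouth at the start; this point is the middle of its round knob, 34 mm above its lower end. From below: stub 26 mm across, 7 mm long; disc 62 mm across, 7 to 12 mm; knob 20 mm across, 12 to 46 mm. Seated, the disc rests on the socket or holder and this point is 27 mm above that top.
- cap_holder: Fixed wooden block 76 x 76 x 20 mm with an upright 35 mm hole through its centre that takes the stub of the dust cap; origin at the centre of its underside.
- dot_roll: Green roll, 70 mm across, 22 mm high; bystander. Origin under its centre.
- marker: Felt marker lying flat, 124 mm long; bystander.
- caliper: Caliper lying flat, 239 mm long; bystander.
- screwdriver: Screwdriver lying flat, 200 mm long; bystander.
- tape_roll: Roll of packing tape, 72 mm across, 18 mm high; bystander.
- iron_a: Bagged iron club head, 106 mm long and 75 mm high; bystander.
Things that resemble listed ones, but are neither listed nor needed, are in the scene too. What is shaped like the part that bears cap_grip but purple is not meant.

How it is judged:
On the way, in this order (a step that is already met when the one before it is completed fails the run):
1. the dust cap sits in the cap holder, let go (horizontal distance between cap_grip and cap_holder below 0.008 m and z of cap_grip in the frame of cap_holder below 0.05 m and angle between cap_grip's own z axis and vertical below 0.1 rad and contact force between the fingers and cap below 0.1 N), for 0.2 s.
2. the plug is pushed in until its flange is down on the rim (value of joint seat_push above 0.0055 m and horizontal distance between plug_grip and socket_mouth below 0.006 m), for 0.05 s.
At the end, for the whole second after the job is handed in: Fingers still grip the plug (over 2 N), upright (0.1 rad) and centred (6 mm) in the socket, flange within 2.5 mm of the rim, seat turned over 1.25 rad clockwise; the dust cap sits upright (0.1 rad) in the holder's hole (8 mm, disc within 3 mm of the block), let go (all of step 1 and all of step 2 and value of joint seat_turn above 1.25 rad and z of plug_grip in the frame of socket_mouth below 0.031 m and angle between plug_grip's own z axis and vertical below 0.1 rad and contact force between the fingers and plug above 2 N); the arm keeps its last pose, push and grip.
It fails at once if a bystander is pushed more than 30 mm (distance of any of dot_roll, marker, caliper, screwdriver, tape_roll, iron_a from where it was at the start of the episode above 0.03 m).
It also fails if it takes over 54 s, if anything falls off the work surface, if the arm or the gripper's body presses on something with over 40 N, if the wrist force passes 120 N, or if a joint passes its speed limit or range.

## Working session

There is one attempt and no reset: what is moved stays moved. The work goes in short steps, Python scripts to look and compute and a tool call to move; the robot and the scene stay as the last step left them, time stands still between calls to the robot, and variables do not carry over. Pictures are saved under pics/ and viewed, at most 12 in all, crops included, and the job is handed in when it is done.

Besides the shell and the picture viewer there is one more tool, called after "Call:" as name(argument=value, ...) on one line, values as JSON. arm_command: Moves the arm, as the interface text tells. Its arguments: {"type":"object","properties":{"motion":{"type":"array","items":{"type":"array","items":{"type":"number"}}}},"required":["motion"]}

```bash
mkdir -p pics; cat > h.py <<'E'
from rig import ctrl
import numpy as np, cv2
from scipy.spatial.transform import Rotation as R
def save(f,n): cv2.imwrite(f'pics/{n}.png',cv2.cvtColor(f['pixels'],cv2.COLOR_RGB2BGR))
def proj(f,p):
    P=np.atleast_2d(p); c=(f['world_to_cam'][:3,:3]@P.T).T+f['world_to_cam'][:3,3]
    u=(f['K']@c.T).T; return u[:,:2]/u[:,2:]
def ray(f,uv,z):
    T=np.linalg.inv(f['world_to_cam']); d=T[:3,:3]@np.linalg.inv(f['K'])@np.array([uv[0],uv[1],1.]); o=T[:3,3]
    return o+d*(z-o[2])/d[2]
E
python3 - <<'E'
from h import *
s=ctrl.read_state(); print({k:np.round(v,3) for k,v in s.items()}); print(R.from_rotvec(s['orientation']).as_matrix().round(3))
for n in ('top','side'):
    f=ctrl.grab_frame(n); save(f,n+'0'); print(n,f['K'].round(0).tolist(),np.linalg.inv(f['world_to_cam']).round(3).tolist())
    for t in ['socket','plug_grip','plug_stand','cap_grip','cap_holder']:
        for r in ctrl.spot_in(t,f): print(t,np.round(r['xyz'],3),round(r['confidence'],2),proj(f,r['xyz']).round(0))
E
```

```text
{'clock': np.float64(0.0), 'joints': array([ 1.155,  0.494,  1.346,  0.   ,  1.303, -0.096]), 'joint_vel': array([ 0.001, -0.001, -0.   ,  0.   ,  0.001,  0.001]), 'effort': array([-5.0000e-03, -8.8212e+01, -3.8388e+01, -1.0000e-03,  1.0000e-02,
        0.0000e+00]), 'tool_pos': array([0.197, 0.593, 0.231]), 'orientation': array([-5.020e-01, -3.101e+00,  2.000e-03]), 'contact_force': array([-0.467,  0.27 ,  0.522]), 'ft_torque': array([-0.02 ,  0.028, -0.034]), 'finger_force': np.float64(0.0), 'finger_gap': np.float64(0.085)}
[[-0.949  0.315 -0.001]
 [ 0.315  0.949 -0.001]
 [ 0.    -0.001 -1.   ]]
top [[408.0, 0.0, 278.0], [0.0, 408.0, 208.0], [0.0, 0.0, 1.0]] [[-0.021, -0.995, 0.1, 0.445], [-1.0, 0.021, -0.004, -0.15], [0.002, -0.1, -0.995, 1.238], [0.0, 0.0, 0.0, 1.0]]
socket [ 0.529 -0.371  0.006] 0.81 [[349. 219.]]
plug_grip [ 0.452 -0.2    0.024] 0.91 [[294. 246.]]
plug_stand [ 0.531 -0.368  0.008] 0.4 [[349. 219.]]
plug_stand [ 0.744 -0.198  0.019] 0.33 [[290. 150.]]
cap_grip [ 0.535 -0.382  0.047] 0.74 [[355. 216.]]
cap_grip [ 0.581 -0.521  0.01 ] 0.66 [[398. 201.]]
cap_grip [ 0.555 -0.138  0.011] 0.56 [[272. 212.]]
cap_holder [ 0.621 -0.241  0.02 ] 0.7 [[306. 189.]]
cap_holder [ 0.526 -0.369  0.002] 0.7 [[348. 221.]]
side [[394.0, 0.0, 284.0], [0.0, 394.0, 208.0], [0.0, 0.0, 1.0]] [[0.05, -0.721, 0.691, -0.238], [-0.999, -0.037, 0.034, -0.211], [0.001, -0.692, -0.722, 0.939], [0.0, 0.0, 0.0, 1.0]]
socket [ 0.511 -0.37   0.006] 0.94 [[349. 245.]]
plug_grip [ 0.444 -0.2    0.03 ] 0.72 [[291. 255.]]
plug_stand [ 0.424 -0.201  0.021] 0.58 [[292. 263.]]
plug_stand [ 0.444 -0.202  0.03 ] 0.32 [[292. 256.]]
cap_grip [ 0.546 -0.136  0.01 ] 0.76 [[272. 232.]]
cap_grip [ 0.574 -0.522  0.008] 0.7 [[396. 230.]]
cap_grip [ 0.534 -0.385  0.05 ] 0.67 [[355. 229.]]
cap_holder [ 0.61  -0.245  0.02 ] 0.93 [[308. 216.]]
```

View pics/top0.png

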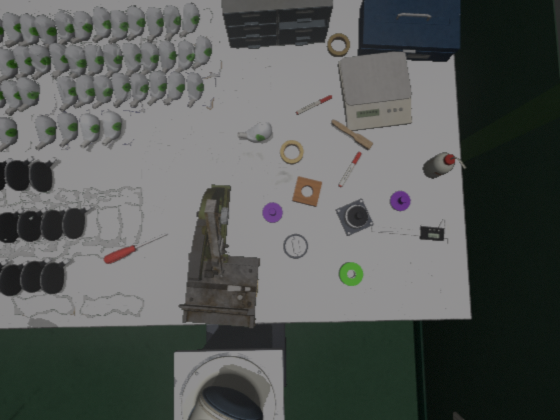

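View pics/side0.png

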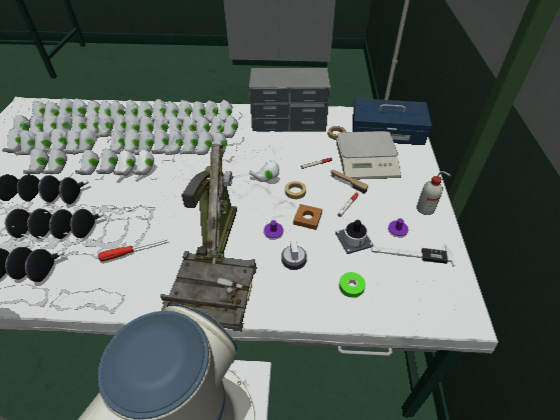

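The table shows the socket with the black cap at top (354,217) and side (355,235). The purple look-alike caps are at top (272,212) and (400,201). The plug in its stand is at (295,246) and the holder at (307,191). A tall brown fixture at (215,250) stands in the way. Next I'll check its height and confirm the cap in a crop.

```bash
python3 - <<'E'
from h import *
t=ctrl.grab_frame('top'); s=ctrl.grab_frame('side'); w=ctrl.grab_frame('wrist')
a=cv2.resize(t['pixels'][165:265,255:415],None,fx=4.9,fy=4.9,interpolation=3)[:, :784]
b=cv2.resize(s['pixels'][195:270,255:415],None,fx=4.9,fy=4.9,interpolation=3)[:,:784]
save({'pixels':cv2.resize(np.vstack([a,b]),(520,570))},'crop1')
T=np.linalg.inv(w['world_to_cam']); st=ctrl.read_state(); M=np.eye(4); M[:3,:3]=R.from_rotvec(st['orientation']).as_matrix(); M[:3,3]=st['tool_pos']
print('cam in tool',(np.linalg.inv(M)@T).round(3).tolist(), w['K'].round(0).tolist())
# brown fixture top height
for z in (0,.1,.2,.3,.4): print(z, ray(t,(217,187),z).round(3), ray(s,(216,147),z).round(3))
for n,p,z in (('knobtop',(357,214),.083),('plug',(295,246),.03),('holder',(307,191.5),.02)): print(n,ray(t,p,z).round(3))
E
```

```text
cam in tool [[0.001, -0.959, -0.283, 0.071], [1.0, 0.001, 0.0, -0.0], [-0.0, -0.283, 0.959, -0.142], [0.0, 0.0, 0.0, 1.0]] [[332.0, 0.0, 281.0], [0.0, 332.0, 204.0], [0.0, 0.0, 1.0]]
0 [ 0.637  0.029 -0.   ] [ 0.973  0.112 -0.   ]
0.1 [0.622 0.015 0.1  ] [0.844 0.077 0.1  ]
0.2 [0.606 0.    0.2  ] [0.715 0.043 0.2  ]
0.3 [ 0.591 -0.014  0.3  ] [0.587 0.008 0.3  ]
0.4 [ 0.575 -0.029  0.4  ] [ 0.458 -0.026  0.4  ]
knobtop [ 0.539 -0.38   0.083]
plug [ 0.452 -0.204  0.03 ]
holder [ 0.615 -0.244  0.02 ]
```

View pics/crop1.png

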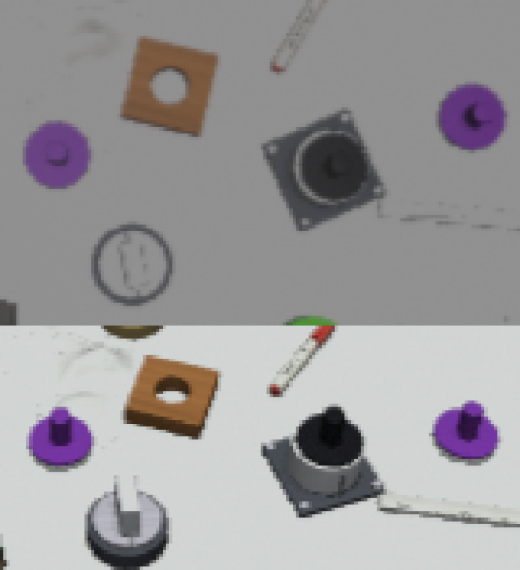

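Confirmed: the black cap sits in the socket at crop (335,160). Both purple caps are decoys. The fixture is about 0.3 m high near (0.59, 0), so I'll go over it at z≈0.45.

```bash
cat >> h.py <<'E'
def rows(wps,grip,tool_down=True):
    """wps: list of (x,y,z,yawdeg of tool x,nrows), from the measured pose"""
    s=ctrl.read_state(); p=np.array(s['tool_pos']); r=R.from_rotvec(s['orientation']); out=[]
    for x,y,z,yaw,n in wps:
        c,sn=np.cos(np.radians(yaw)),np.sin(np.radians(yaw))
        rt=R.from_matrix(np.array([[c,sn,0],[sn,-c,0],[0,0,-1]]))
        dp=(np.array([x,y,z])-p)/n; dr=(r.inv()*rt).as_rotvec()/n
        for _ in range(n):
            out.append(np.r_[r.inv().apply(dp)*100,dr,grip]); p=p+dp; r=r*R.from_rotvec(dr)
    for o in out: print('['+','.join(f'{v:.3f}' if 2<i<6 else f'{v:.2f}' for i,v in enumerate(o))+'],')
def st():
    s=ctrl.read_state(); m=R.from_rotvec(s['orientation']).as_matrix()
    print('t',round(s['clock'],2),'pos',np.round(s['tool_pos'],4),'yaw',round(np.degrees(np.arctan2(m[1,0],m[0,0])),2),'zdir',m[:,2].round(3),'F',np.round(s['contact_force'],1),'T',np.round(s['ft_torque'],2),'gap',round(s['finger_gap'],4),'ff',round(float(s['finger_force']),1),'q',np.round(s['joints'],2))
E
python3 - <<'E'
from h import *
rows([(.25,.5,.43,140,4),(.44,.2,.45,105,6),(.51,-.1,.42,70,6),(.50,-.25,.25,50,4)],8.5)
E
```

```text
[-1.99,-1.79,-4.97,0.000,-0.000,0.094,8.50],
[-2.15,-1.60,-4.97,0.000,-0.000,0.094,8.50],
[-2.29,-1.39,-4.97,0.000,-0.000,0.094,8.50],
[-2.41,-1.17,-4.97,0.000,-0.000,0.094,8.50],
[-5.64,-1.79,-0.33,-0.000,-0.000,0.102,8.50],
[-5.79,-1.21,-0.33,-0.000,-0.000,0.102,8.50],
[-5.89,-0.62,-0.33,-0.000,-0.000,0.102,8.50],
[-5.92,-0.02,-0.33,-0.000,-0.000,0.102,8.50],
[-5.89,0.59,-0.33,-0.000,-0.000,0.102,8.50],
[-5.80,1.18,-0.33,-0.000,-0.000,0.102,8.50],
[-5.13,-0.17,0.50,0.000,-0.000,0.102,8.50],
[-5.12,0.36,0.50,0.000,-0.000,0.102,8.50],
[-5.06,0.87,0.50,0.000,-0.000,0.102,8.50],
[-4.94,1.38,0.50,0.000,-0.000,0.102,8.50],
[-4.78,1.88,0.50,0.000,-0.000,0.102,8.50],
[-4.56,2.35,0.50,0.000,-0.000,0.102,8.50],
[-3.61,1.05,4.25,-0.000,-0.000,0.087,8.50],
[-3.50,1.36,4.25,-0.000,-0.000,0.087,8.50],
[-3.37,1.66,4.25,-0.000,-0.000,0.087,8.50],
[-3.22,1.95,4.25,-0.000,-0.000,0.087,8.50],
```

Call:
arm_command(motion=[[-2.0,-1.8,-5,0,0,0.094,8.5],[-2.15,-1.6,-5,0,0,0.094,8.5],[-2.3,-1.4,-5,0,0,0.094,8.5],[-2.4,-1.2,-5,0,0,0.094,8.5],[-5.6,-1.8,-0.3,0,0,0.1,8.5],[-5.8,-1.2,-0.3,0,0,0.1,8.5],[-5.9,-0.6,-0.3,0,0,0.1,8.5],[-5.9,0,-0.3,0,0,0.1,8.5],[-5.9,0.6,-0.3,0,0,0.1,8.5],[-5.8,1.2,-0.3,0,0,0.1,8.5]])

```text
clock: 2.0
tool_pos: [0.4427, 0.1994, 0.4496]
orientation: [1.901, 2.501, 0.001]
contact_force: [1.2, 0.7, 0.8]
finger_gap: 0.0848
finger_force: 0.0
```

Call:
arm_command(motion=[[-5.1,-0.2,0.5,0,0,0.1,8.5],[-5.1,0.4,0.5,0,0,0.1,8.5],[-5.1,0.9,0.5,0,0,0.1,8.5],[-4.9,1.4,0.5,0,0,0.1,8.5],[-4.8,1.9,0.5,0,0,0.1,8.5],[-4.6,2.4,0.5,0,0,0.1,8.5],[-3.6,1.1,4.2,0,0,0.088,8.5],[-3.5,1.4,4.2,0,0,0.088,8.5],[-3.4,1.7,4.2,0,0,0.088,8.5],[-3.2,2,4.2,0,0,0.088,8.5]])

```text
clock: 3.25
tool_pos: [0.5128, -0.2501, 0.2502]
orientation: [2.835, 1.352, 0.001]
contact_force: [0.6, 0.4, 0.1]
finger_gap: 0.0847
finger_force: 0.0
```

```bash
python3 - <<'E'
from h import *
f=ctrl.grab_frame('wrist'); st(); save(f,'w1')
for t in ['socket','plug_grip','plug_stand','cap_grip','cap_holder']:
    for r in ctrl.spot_in(t,f): print(t,np.round(r['xyz'],3),round(r['confidence'],2),proj(f,r['xyz']).round(0))
E
```

```text
t 3.3 pos [ 0.5107 -0.2528  0.2447] yaw 50.61 zdir [-0.005  0.002 -1.   ] F [-3.1 -3.9 -6.6] T [-0.16  0.13 -0.01] gap 0.0853 ff 0.0 q [-0.56  0.41  1.46 -0.    1.28  0.12]
socket [ 0.548 -0.363  0.008] 0.67 [[360. 223.]]
plug_grip [ 0.455 -0.204  0.03 ] 0.58 [[213. 174.]]
plug_stand [ 0.47  -0.196  0.02 ] 0.91 [[220. 159.]]
cap_grip [ 0.552 -0.137  0.017] 0.93 [[241.  66.]]
cap_grip [ 0.589 -0.516  0.009] 0.78 [[454. 291.]]
cap_grip [ 0.54  -0.379  0.047] 0.67 [[370. 249.]]
cap_holder [ 0.619 -0.242  0.017] 0.68 [[351. 105.]]
```

View pics/w1.png

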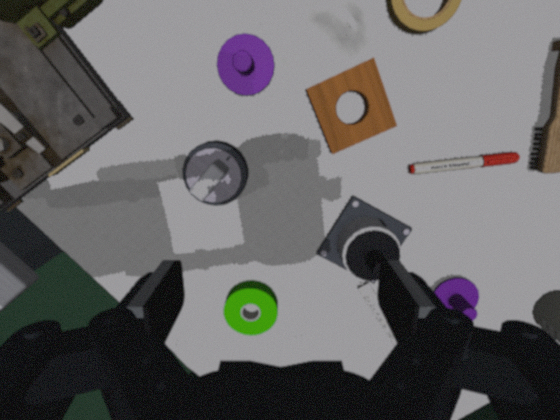

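The wrist view shows the black cap on the socket at (371,252), plate corners (353,196), (410,232) and (318,252). The holder hole is at (351,107), the plug in its ring at (214,172), and the purple decoys at (245,63) and (460,298).

```bash
python3 - <<'E'
from h import *
f=ctrl.grab_frame('wrist'); st(); t=ctrl.grab_frame('top')
q=cv2.resize(f['pixels'][140:300,160:420],None,fx=3,fy=3,interpolation=3); save({'pixels':q},'w2')
g=cv2.cvtColor(f['pixels'],cv2.COLOR_RGB2GRAY)
a,b,c=[ray(f,p,.008) for p in ((318,252),(353,196),(410,232))]
print('plate',a,b,c,'ctr',(a+c)/2,'sides',np.linalg.norm(a-b),np.linalg.norm(b-c),'yaw',np.degrees(np.arctan2(*(b-a)[1::-1])),np.degrees(np.arctan2(*(c-b)[1::-1])))
print('hole',ray(f,(351,107),.02),'hole top',ray(t,(307.5,191.5),.02))
m=ctrl.trace('cap_holder',f)
for r in m[:2]:
    cs=cv2.findContours(r['region'].astype('uint8'),0,2)[0]; k=max(cs,key=cv2.contourArea); print('holder',cv2.minAreaRect(k),r['confidence'])
for fr in (f,t):
  for n in ('cap_grip','socket'):
    for r in ctrl.trace(n,fr)[:3]:
      k=max(cv2.findContours(r['region'].astype('uint8'),0,2)[0],key=cv2.contourArea); (e,ax,an)=cv2.fitEllipse(k); print(n,fr['shot'],np.round(e,1),np.round(ax,1),'z.049',ray(fr,e,.049).round(4))
E
```

```text
t 3.6 pos [ 0.5136 -0.2483  0.2526] yaw 51.24 zdir [ 0.002 -0.001 -1.   ] F [-0.1  0.3  0.5] T [0.03 0.05 0.01] gap 0.0851 ff 0.0 q [-0.56  0.4   1.46  0.    1.29  0.12]
plate [ 0.48562372 -0.36086746  0.008     ] [ 0.56264922 -0.32849882  0.008     ] [ 0.59118673 -0.41085048  0.008     ] ctr [ 0.53840523 -0.38585897  0.008     ] sides 0.08355032031642297 0.087156108163535 yaw 22.793749203188053 -70.88714304702697
hole [ 0.61845475 -0.24131316  0.02      ] hole top [ 0.61480824 -0.24591469  0.02      ]
holder ((352.0753173828125, 107.81429290771484), (72.26050567626953, 76.72366333007812), 67.06790161132812) 0.78
cap_grip 7 [246.2  66.5] [57.4 60.6] z.049 [ 0.5567 -0.1435  0.049 ]
cap_grip 7 [458.8 295.7] [31.8 48.5] z.049 [ 0.5894 -0.4921  0.049 ]
cap_grip 7 [213.6 175.6] [53.  54.3] z.049 [ 0.4602 -0.2035  0.049 ]
socket 7 [360.5 236.2] [64.8 83.4] z.049 [ 0.542  -0.3574  0.049 ]
cap_grip 8 [270.8 211.2] [15.8 19.5] z.049 [ 0.5549 -0.1348  0.049 ]
cap_grip 8 [400.7 200.4] [17.2 22.1] z.049 [ 0.5789 -0.5165  0.049 ]
```

View pics/w2.png

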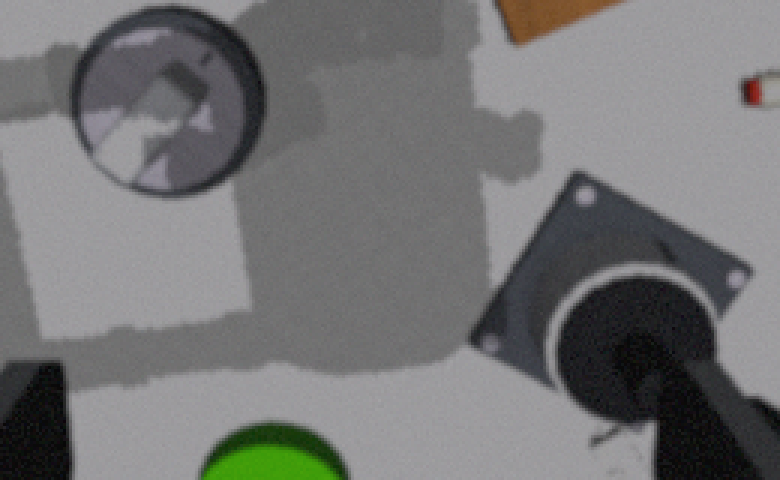

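Corners in full pixels are (352.3,197.3), (317,254) and (410.7,230). The cap disc centre is at about (372,256).

```bash
python3 - <<'E'
from h import *
f=ctrl.grab_frame('wrist'); st()
u=lambda x,y:(160+x/3-.33,140+y/3-.33)
a,b,c=[ray(f,u(*p),.008) for p in ((471,342),(577,172),(752,270))]
print('plate ctr',(a+c)/2,'sides',np.linalg.norm(a-b),np.linalg.norm(b-c),'yaw',np.degrees(np.arctan2(*(b-a)[1::-1])),np.degrees(np.arctan2(*(c-b)[1::-1])))
print('rim',ray(f,u(633,347),.044),'disc',ray(f,u(636,348),.049))
rows([(.539,-.381,.12,51,3),(.539,-.381,.056,51,2)],8.5)
E
```

```text
t 3.95 pos [ 0.5131 -0.2486  0.2516] yaw 51.18 zdir [ 0. -0. -1.] F [0.6 0.8 0.5] T [0.01 0.02 0.02] gap 0.0848 ff 0.0 q [-0.56  0.4   1.46 -0.    1.29  0.12]
plate ctr [ 0.53752274 -0.38479353  0.008     ] sides 0.08458299441621266 0.08579983376759308 yaw 22.826771425975718 -68.0315383391609
rim [ 0.53684407 -0.38628486  0.044     ] disc [ 0.53781459 -0.38457652  0.049     ]
[-2.90,3.44,4.39,0.000,-0.000,0.001,8.50],
[-2.89,3.44,4.39,0.000,-0.000,0.001,8.50],
[-2.89,3.44,4.39,0.000,-0.000,0.001,8.50],
[0.00,0.00,3.20,0.000,-0.000,0.000,8.50],
[0.00,0.00,3.20,0.000,-0.000,0.000,8.50],
```

Call:
arm_command(motion=[[-3.0,3.5,4.4,0,0,0,8.5],[-3.0,3.5,4.4,0,0,0,8.5],[-3.1,3.45,4.35,0,0,0,8.5],[0,0,3,0,0,0,6],[0,0,2,0,0,0,6],[0,0,1.4,0,0,0,6],[0,0,0,0,0,0,1.0],[0,0,0,0,0,0,1.0],[0,0,0,0,0,0,1.0],[0,0,0,0,0,0,1.0]])

```text
clock: 5.2
tool_pos: [0.5374, -0.3831, 0.0595]
orientation: [2.832, 1.356, 0.001]
contact_force: [-0.8, 0.2, 7.8]
finger_gap: 0.0177
finger_force: 59.3
```

```bash
python3 - <<'E'
from h import *
f=ctrl.grab_frame('wrist'); st(); save(f,'w3')
E
```

```text
t 5.25 pos [ 0.5375 -0.383   0.0595] yaw 51.16 zdir [ 0.002 -0.001 -1.   ] F [-0.6  2.5  7.1] T [0.18 0.15 0.03] gap 0.018 ff 59.3 q [-0.71  0.73  1.41  0.    1.   -0.03]
```

View pics/w3.png

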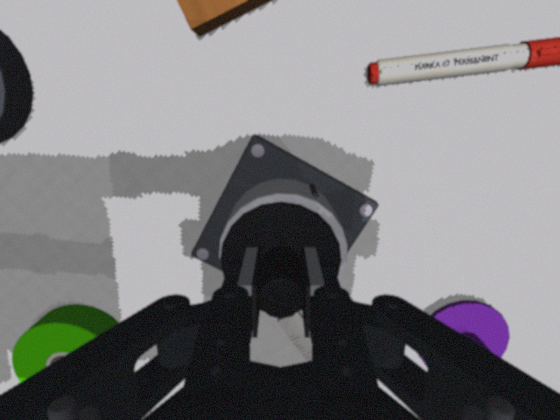

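The knob sits between the pads at (282,280). I'll lift it, go halfway to the holder and measure the hole.

Call:
arm_command(motion=[[0,0,-1,0,0,0,1],[0,0,-3,0,0,0,1],[0,0,-3,0,0,0,1],[0,0,-2,0,0,0,1],[2,-0.4,0,0,0,0,1],[2,-0.4,0,0,0,0,1],[2,-0.4,0,0,0,0,1],[0,0,0,0,0,0,1],[0,0,0,0,0,0,1],[0,0,0,0,0,0,1]])

```text
clock: 6.5
tool_pos: [0.5649, -0.3288, 0.148]
orientation: [-2.834, -1.356, 0.0]
contact_force: [-0.1, 0.5, 0.0]
finger_gap: 0.0181
finger_force: 58.7
```

```bash
python3 - <<'E'
from h import *
f=ctrl.grab_frame('wrist'); st(); save(f,'w4')
for r in ctrl.spot_in('cap_holder',f): print(r, proj(f,r['xyz']))
hsv=cv2.cvtColor(f['pixels'],cv2.COLOR_RGB2HSV)
m=cv2.inRange(hsv,(5,90,40),(20,255,255))
cs,h=cv2.findContours(m,cv2.RETR_CCOMP,cv2.CHAIN_APPROX_NONE)
for k,hh in zip(cs,h[0]):
    if cv2.contourArea(k)>300: 
        e=cv2.fitEllipse(k); print('hole' if hh[3]>=0 else 'outer',cv2.contourArea(k),np.round(e[0],1),np.round(e[1],1),ray(f,e[0],.02).round(4),cv2.boundingRect(k))
E
```

```text
t 6.55 pos [ 0.5649 -0.3288  0.1481] yaw 51.12 zdir [-0.  0. -1.] F [ 0.3  0.3 -0.3] T [-0.01  0.05 -0.02] gap 0.0176 ff 58.7 q [-0.62  0.62  1.36 -0.    1.16  0.06]
{'xyz': [0.6162, -0.239, 0.0163], 'confidence': 0.61} [[257.99990668  65.2196678 ]]
outer 1603.5 [547.6 126.3] [ 23.6 160.4] [ 0.7661 -0.4179  0.02  ] (529, 30, 31, 132)
outer 10326.5 [263.6  65.8] [115.2 124.6] [ 0.6192 -0.2424  0.02  ] (198, 0, 130, 135)
hole 1776.5 [264.5  69.9] [46.4 48.8] [ 0.6178 -0.2451  0.02  ] (241, 45, 48, 50)
```

View pics/w4.png

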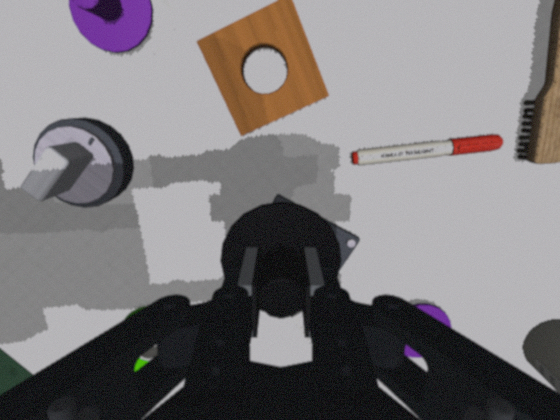

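The cap hangs level in the grip, with the disc centre at about (281.5,262). The holder hole at (264,69) is almost directly under the camera.

```bash
python3 - <<'E'
from h import *
f=ctrl.grab_frame('wrist'); st()
print('disc at',ray(f,(281.5,262),.1375),'px r',[np.linalg.norm(proj(f,ray(f,(281.5,262),.1375)+d)-[[281.5,262]]) for d in ([.031,0,0],[0,.031,0])])
rows([(.618,-.244,.10,51.1,2),(.618,-.244,.0355,51.1,3)],1)
E
```

```text
t 6.65 pos [ 0.5649 -0.3288  0.1482] yaw 51.12 zdir [-0.  0. -1.] F [ 0.2  0.1 -0.6] T [0.02 0.01 0.03] gap 0.0177 ff 58.7 q [-0.62  0.62  1.36 -0.    1.16  0.06]
disc at [ 0.56388457 -0.33258905  0.1375    ] px r [np.float64(61.15841691306288), np.float64(60.39464751586153)]
[4.97,-0.60,2.41,-0.000,0.000,0.000,1.00],
[4.97,-0.60,2.41,-0.000,0.000,0.000,1.00],
[0.00,0.00,2.15,-0.000,0.000,-0.000,1.00],
[0.00,0.00,2.15,-0.000,0.000,-0.000,1.00],
[0.00,0.00,2.15,-0.000,0.000,-0.000,1.00],
```

Call:
arm_command(motion=[[5.1,-0.6,2.4,0,0,0,1],[5.1,-0.6,2.4,0,0,0,1],[0,0,2.4,0,0,0,1],[0,0,1.6,0,0,0,1],[0,0,1.0,0,0,0,1],[0,0,0.8,0,0,0,1],[0,0,0.5,0,0,0,1],[0,0,0.2,0,0,0,1],[0,0,0,0,0,0,1],[0,0,0,0,0,0,1]])

```text
clock: 7.9
tool_pos: [0.6199, -0.2416, 0.0355]
orientation: [2.833, 1.356, 0.001]
contact_force: [0.2, 0.8, 0.7]
finger_gap: 0.018
finger_force: 58.9
```

```bash
python3 - <<'E'
from h import *
st()
E
```

```text
t 7.9 pos [ 0.6199 -0.2416  0.0355] yaw 51.15 zdir [ 0. -0. -1.] F [0.2 0.8 0.7] T [-0.   -0.11 -0.01] gap 0.018 ff 58.9 q [-0.46  0.77  1.41  0.    0.96  0.22]
```

Call:
arm_command(motion=[[0,0,0.15,0,0,0,1],[0,0,0.1,0,0,0,1],[0,0,0,0,0,0,1],[0,0,0,0,0,0,6],[0,0,0,0,0,0,6],[0,0,0,0,0,0,6],[0,0,-2,0,0,0,6],[0,0,-4,0,0,0,6],[0,0,-5,0,0,0,6],[0,0,-5,0,0,0,8.5]])

```text
clock: 9.15
tool_pos: [0.6197, -0.2414, 0.1957]
orientation: [2.833, 1.356, 0.001]
contact_force: [0.1, 0.3, -1.0]
finger_gap: 0.0762
finger_force: 0.0
```

```bash
python3 - <<'E'
from h import *
st()
rows([(.50,-.29,.25,51,4)],8.5)
E
```

```text
t 9.15 pos [ 0.6197 -0.2414  0.1957] yaw 51.15 zdir [ 0.001 -0.    -1.   ] F [ 0.1  0.3 -1. ] T [-0.01  0.02 -0.01] gap 0.0762 ff 0.0 q [-0.46  0.58  1.28 -0.    1.28  0.22]
[-2.82,-1.57,-1.36,0.000,-0.000,0.001,8.50],
[-2.82,-1.57,-1.36,0.000,-0.000,0.001,8.50],
[-2.82,-1.56,-1.36,0.000,-0.000,0.001,8.50],
[-2.83,-1.56,-1.36,0.000,-0.000,0.001,8.50],
```

Call:
arm_command(motion=[[-2.8,-1.6,-0.6,0,0,0,8.5],[-2.8,-1.6,-0.6,0,0,0,8.5],[-2.8,-1.6,-0.6,0,0,0,8.5],[-2.8,-1.6,-0.6,0,0,0,8.5],[0,0,0,0,0,0,8.5],[0,0,0,0,0,0,8.5],[0,0,0,0,0,0,8.5],[0,0,0,0,0,0,8.5],[0,0,0,0,0,0,8.5],[0,0,0,0,0,0,8.5]])

```text
clock: 10.4
tool_pos: [0.4998, -0.2885, 0.2166]
orientation: [-2.833, -1.357, 0.0]
contact_force: [-0.2, -0.1, -1.1]
finger_gap: 0.0852
finger_force: 0.0
```

```bash
python3 - <<'E'
from h import *
f=ctrl.grab_frame('wrist'); st(); save(f,'w5'); np.savez('w5.npz',**{k:f[k] for k in('pixels','K','world_to_cam')})
print(proj(f,[[.5375,-.385,.044],[.455,-.204,.05],[.618,-.244,.05]]).round(0))
P=f['pixels']; z=lambda x,y,w,h:cv2.resize(P[y:y+h,x:x+w],(390,390),interpolation=3)
c=proj(f,[[.5375,-.385,.044],[.455,-.204,.05],[.618,-.244,.05]]).round().astype(int)
ims=[];
for k in c:
    x=int(np.clip(k[0]-65,0,430)); y=int(np.clip(k[1]-65,0,290)); print('crop origin',x,y); ims.append(z(x,y,130,130))
save({'pixels':np.hstack(ims[:2])},'w5c'); save({'pixels':ims[2]},'w5h')
E
```

```text
t 10.45 pos [ 0.4997 -0.2885  0.2166] yaw 51.16 zdir [-0.  0. -1.] F [0.1 0.  0.1] T [ 0.04 -0.02  0.  ] gap 0.0851 ff 0.0 q [-0.63  0.44  1.49 -0.    1.22  0.05]
[[368. 233.]
 [184. 145.]
 [354.  62.]]
crop origin 303 168
crop origin 119 80
crop origin 289 0
```

View pics/w5.png

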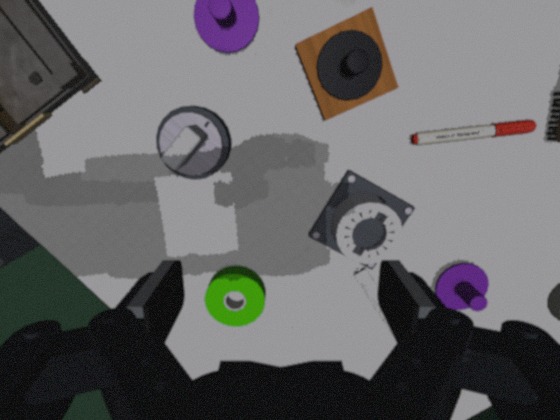

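View pics/w5c.png

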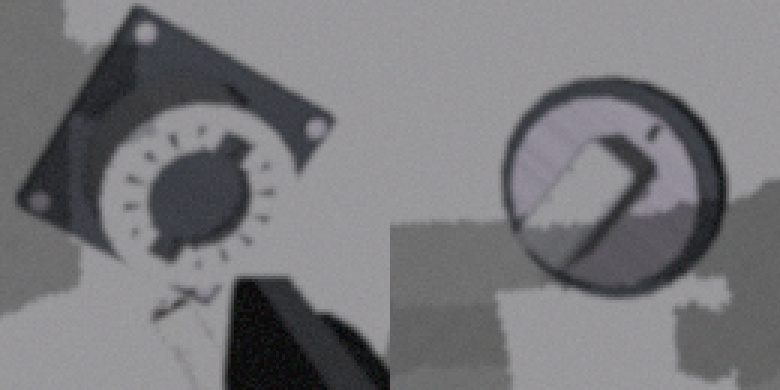

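The cap is seated in the holder at (350,65). The socket notches are at crop (236,147) and (163,250), and the bore centre is at (199,198). The plug bar's top face has corners (597,138), (634,175), (565,266) and (515,229), and the flange centre is about (604,193).

```bash
python3 - <<'E'
from h import *
f=dict(np.load('w5.npz'))
A=lambda x,y:(303+x/3-.33,168+y/3-.33); B=lambda x,y:(119+(x-390)/3-.33,80+y/3-.33)
yaw=lambda d:np.degrees(np.arctan2(d[1],d[0])).round(1)
n1,n2=ray(f,A(236,147),.044),ray(f,A(163,250),.044)
print('notches',n1,n2,'mid',(n1+n2)/2,'len',np.linalg.norm(n1-n2),'yaw',yaw(n1-n2)); print('bore',ray(f,A(199,198),.044))
c=[ray(f,A(*p),.008) for p in ((136,5),(335,121),(17,201))]
print('plate mid',(c[1]+c[2])/2,yaw(c[0]-c[2]),yaw(c[1]-c[0]),np.linalg.norm(c[0]-c[2]),np.linalg.norm(c[1]-c[0]))
q=[ray(f,B(*p),.064) for p in ((597,138),(634,175),(565,266),(515,229))]
print('bar ctr',np.mean(q,0),'yaws',yaw(q[0]-q[3]),yaw(q[1]-q[2]),yaw(q[1]-q[0]),yaw(q[2]-q[3]),[np.linalg.norm(q[i]-q[i-1]).round(3) for i in range(4)])
fc=ray(f,B(604,193),.028); print('flange',fc,'mark yaw',yaw(ray(f,B(654,131),.028)-fc))
# project models for check
def box(cx,cy,y,hx,hy,z):
    y=np.radians(y);return [[cx+a*hx*np.cos(y)-b*hy*np.sin(y),cy+a*hx*np.sin(y)+b*hy*np.cos(y),z] for a,b in((1,1),(1,-1),(-1,-1),(-1,1))]
print(((proj(f,box(fc[0],fc[1],10,.02,.009,.064))-[119-.33,80-.33])*3+[390,0]).round(0).tolist())
ctrl_f=f['pixels']; m=(cv2.cvtColor(ctrl_f,cv2.COLOR_RGB2GRAY)<70).astype('uint8'); r=np.zeros_like(m); r[20:110,310:390]=m[20:110,310:390]
k=max(cv2.findContours(r,0,2)[0],key=cv2.contourArea); e=cv2.fitEllipse(k); print('cap disc',e, ray(f,e[0],.025))
# circle contours in stand
E
```

```text
notches [ 0.55769367 -0.37846835  0.044     ] [ 0.51726101 -0.39386317  0.044     ] mid [ 0.53747734 -0.38616576  0.044     ] len 0.043264309573918296 yaw 20.8
bore [ 0.53776639 -0.3857891   0.044     ]
plate mid [ 0.53785594 -0.38538531  0.008     ] 22.7 -68.5 0.08509333715912497 0.08716873515586347
bar ctr [ 0.45555141 -0.20503432  0.064     ] yaws 6.1 11.2 -85.3 -77.5 [np.float64(0.037), np.float64(0.014), np.float64(0.035), np.float64(0.018)]
flange [ 0.45353101 -0.20481153  0.028     ] mark yaw 9.5
[[588.0, 133.0], [638.0, 175.0], [557.0, 277.0], [507.0, 237.0]]
cap disc ((348.8644104003906, 64.88063049316406), (64.73674774169922, 71.26435089111328), 23.408349990844727) [ 0.61828206 -0.2439908   0.025     ]
```

```bash
python3 - <<'E'
from h import *
rows([(.4545,-.205,.11,9.5,5),(.4545,-.205,.036,9.5,2)],6)
E
```

```text
[0.73,-1.75,2.13,-0.000,0.000,0.145,6.00],
[0.47,-1.84,2.13,-0.000,0.000,0.145,6.00],
[0.20,-1.89,2.13,-0.000,0.000,0.145,6.00],
[-0.08,-1.90,2.13,-0.000,0.000,0.145,6.00],
[-0.35,-1.87,2.13,-0.000,0.000,0.145,6.00],
[0.00,-0.00,3.70,-0.000,0.000,-0.000,6.00],
[0.00,-0.00,3.70,-0.000,0.000,-0.000,6.00],
```

Call:
arm_command(motion=[[0.73,-1.75,2.1,0,0,0.145,6],[0.47,-1.84,2.1,0,0,0.145,6],[0.2,-1.9,2.1,0,0,0.145,6],[-0.08,-1.9,2.1,0,0,0.145,6],[-0.35,-1.87,2.1,0,0,0.145,6],[0,0,0,0,0,0,6],[0,0,2,0,0,0,6],[0,0,2,0,0,0,6],[0,0,0,0,0,0,6],[0,0,0,0,0,0,6]])

```text
clock: 11.7
tool_pos: [0.4549, -0.2056, 0.0726]
orientation: [3.13, 0.265, 0.002]
contact_force: [0.2, 0.2, -0.3]
finger_gap: 0.0598
finger_force: 0.0
```

```bash
python3 - <<'E'
from h import *
f=ctrl.grab_frame('wrist'); st(); save(f,'w6'); np.savez('w6.npz',**{k:f[k] for k in('pixels','K','world_to_cam')})
for z in (.064,): print(proj(f,[[.4545,-.205,z]]))
E
```

```text
t 11.75 pos [ 0.4549 -0.2056  0.0727] yaw 9.66 zdir [ 0.001 -0.001 -1.   ] F [-0.1 -0.6 -0.6] T [ 0.01  0.06 -0.  ] gap 0.06 ff 0.0 q [-0.54  0.55  1.82 -0.    0.77  0.86]
[[277.5372528  259.07195141]]
```

View pics/w6.png

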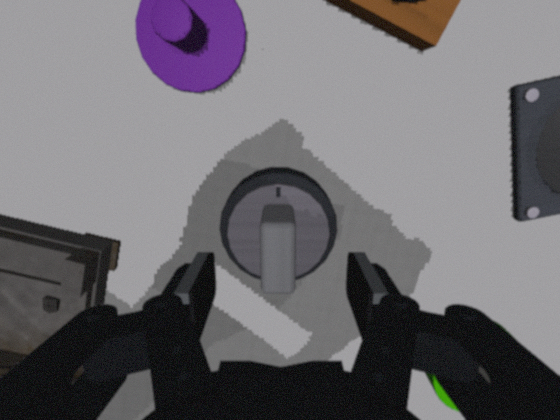

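The bar is aligned with the tool: its top face centre at (277.5,258) matches the predicted (277.5,259). I'll descend, grip and lift.

Call:
arm_command(motion=[[0,0,2,0,0,0,6],[0,0,1.65,0,0,0,6],[0,0,0,0,0,0,1],[0,0,0,0,0,0,1],[0,0,0,0,0,0,1],[0,0,0,0,0,0,1],[0,0,0,0,0,0,1],[0,0,0,0,0,0,1],[0,0,0,0,0,0,1],[0,0,0,0,0,0,1]])

```text
clock: 13.0
tool_pos: [0.4547, -0.2053, 0.0363]
orientation: [3.13, 0.263, 0.002]
contact_force: [-1.4, 0.6, 5.3]
finger_gap: 0.017
finger_force: 58.9
```

```bash
python3 - <<'E'
from h import *
st()
E
```

```text
t 13.0 pos [ 0.4547 -0.2053  0.0363] yaw 9.62 zdir [ 0.001 -0.001 -1.   ] F [-1.4  0.6  5.3] T [0.22 0.14 0.05] gap 0.017 ff 58.9 q [-0.54  0.61  1.85  0.    0.68  0.86]
```

```bash
python3 - <<'E'
from h import *
rows([(.4547,-.2053,.11,9.6,3),(.5377,-.3857,.11,21.8,5),(.5377,-.3857,.085,21.8,1)],1)
E
```

```text
[0.00,0.00,-2.46,0.000,-0.000,0.000,1.00],
[0.00,0.00,-2.46,0.000,-0.000,0.000,1.00],
[0.00,0.00,-2.46,0.000,-0.000,0.000,1.00],
[1.04,3.83,-0.00,0.000,0.000,-0.043,1.00],
[0.87,3.87,-0.00,0.000,0.000,-0.043,1.00],
[0.71,3.91,-0.00,0.000,0.000,-0.043,1.00],
[0.54,3.93,-0.00,0.000,0.000,-0.043,1.00],
[0.37,3.95,0.00,0.000,0.000,-0.043,1.00],
[0.00,-0.00,2.50,0.000,-0.000,0.000,1.00],
```

Call:
arm_command(motion=[[0,0,-2.5,0,0,0,1],[0,0,-2.5,0,0,0,1],[0,0,-2.4,0,0,0,1],[1.04,3.83,0,0,0,-0.043,1],[0.87,3.87,0,0,0,-0.043,1],[0.71,3.91,0,0,0,-0.043,1],[0.54,3.93,0,0,0,-0.043,1],[0.37,3.95,0,0,0,-0.043,1],[0,0,2,0,0,0,1],[0,0,0,0,0,0,1]])

```text
clock: 14.25
tool_pos: [0.5367, -0.3847, 0.0885]
orientation: [-3.082, -0.597, 0.002]
contact_force: [-0.2, 0.8, -1.1]
finger_gap: 0.017
finger_force: 59.2
```

```bash
python3 - <<'E'
from h import *
f=ctrl.grab_frame('wrist'); st(); q=cv2.resize(f['pixels'][120:320,180:380],None,fx=2.9,fy=2.9,interpolation=3); save({'pixels':q},'w7')
E
```

```text
t 14.3 pos [ 0.537  -0.3847  0.0894] yaw 21.93 zdir [-0.001  0.001 -1.   ] F [ 0.2 -0.3 -1.2] T [ 0.01  0.03 -0.01] gap 0.0168 ff 59.2 q [-0.71  0.69  1.39  0.    1.06  0.48]
```

View pics/w7.png

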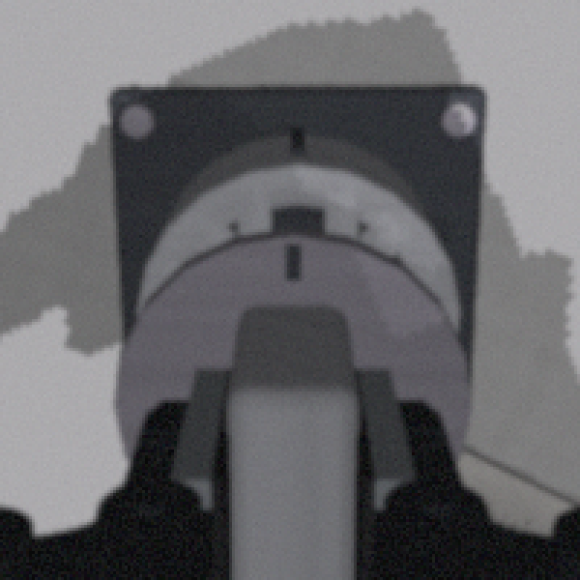

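The notch (299,220) and the plug mark (293,262) line up in yaw, and the socket is about 1.2 mm further along tool +y. I'll insert in steps.

Call:
arm_command(motion=[[0.02,0.12,0,0,0,0,1],[0,0,0,0,0,0,1],[0,0,0.6,0,0,0,1],[0,0,0.4,0,0,0,1],[0,0,0.3,0,0,0,1],[0,0,0.3,0,0,0,1],[0,0,0.3,0,0,0,1],[0,0,0.2,0,0,0,1],[0,0,0,0,0,0,1],[0,0,0,0,0,0,1]])

```text
clock: 15.55
tool_pos: [0.5382, -0.3862, 0.0683]
orientation: [3.084, 0.598, 0.0]
contact_force: [0.0, 0.8, -2.2]
finger_gap: 0.0167
finger_force: 59.2
```

```bash
python3 - <<'E'
from h import *
st()
E
```

```text
t 15.55 pos [ 0.5382 -0.3862  0.0683] yaw 21.94 zdir [ 0. -0. -1.] F [ 0.   0.8 -2.2] T [-0.05  0.04  0.03] gap 0.0167 ff 59.2 q [-0.71  0.72  1.4  -0.    1.02  0.48]
```

No resistance with the foot 8 mm below the rim, so the lugs are in the notches. Now I'll push down against the spring.

Call:
arm_command(motion=[[0,0,0.3,0,0,0,1],[0,0,0.3,0,0,0,1],[0,0,0.3,0,0,0,1],[0,0,0.2,0,0,0,1],[0,0,0.2,0,0,0,1],[0,0,0.1,0,0,0,1],[0,0,0,0,0,0,1],[0,0,0,0,0,0,1],[0,0,0,0,0,0,1],[0,0,0,0,0,0,1]])

```text
clock: 16.8
tool_pos: [0.5384, -0.3864, 0.0582]
orientation: [3.082, 0.597, 0.002]
contact_force: [-15.6, 11.1, 61.0]
finger_gap: 0.0175
finger_force: 68.1
```

```bash
python3 - <<'E'
from h import *
st()
E
```

```text
t 16.8 pos [ 0.5384 -0.3864  0.0582] yaw 21.94 zdir [ 0.002 -0.002 -1.   ] F [-15.6  11.1  61. ] T [ 2.23  2.6  -0.03] gap 0.0175 ff 68.1 q [-0.71  0.73  1.41 -0.    1.    0.48]
```

Call:
arm_command(motion=[[0,0,-0.25,0,0,0,1],[0,0,0,0,0,0,1],[0,0,0,0,0,0,1],[0,0,0,0,0,0,1],[0,0,0,0,0,0,1],[0,0,0,0,0,0,1],[0,0,0,0,0,0,1],[0,0,0,0,0,0,1],[0,0,0,0,0,0,1],[0,0,0,0,0,0,1]])

```text
clock: 18.05
tool_pos: [0.5384, -0.3865, 0.0583]
orientation: [3.083, 0.597, 0.001]
contact_force: [-4.3, 3.4, 25.6]
finger_gap: 0.017
finger_force: 63.0
```

```bash
python3 - <<'E'
from h import *
st()
E
```

```text
t 18.05 pos [ 0.5384 -0.3865  0.0583] yaw 21.93 zdir [ 0.001 -0.001 -1.   ] F [-4.3  3.4 25.6] T [0.7  0.86 0.02] gap 0.017 ff 63.0 q [-0.71  0.73  1.41 -0.    1.    0.48]
```

25 N is a reasonable press. Now the clockwise twist, a positive turn about tool z.

Call:
arm_command(motion=[[0,0,0,0,0,0.12,1],[0,0,0,0,0,0.15,1],[0,0,0,0,0,0.15,1],[0,0,0,0,0,0.15,1],[0,0,0,0,0,0.15,1],[0,0,0,0,0,0.15,1],[0,0,0,0,0,0.15,1],[0,0,0,0,0,0.15,1],[0,0,0,0,0,0.15,1],[0,0,0,0,0,0.08,1]])

```text
clock: 19.3
tool_pos: [0.5384, -0.3873, 0.0583]
orientation: [2.74, -1.534, 0.003]
contact_force: [-6.9, -1.8, 21.7]
finger_gap: 0.0171
finger_force: 62.6
```

```bash
python3 - <<'E'
from h import *
st()
E
```

```text
t 19.3 pos [ 0.5384 -0.3873  0.0583] yaw -58.48 zdir [ 0.001 -0.002 -1.   ] F [-6.9 -1.8 21.7] T [-0.35  1.18  0.32] gap 0.0171 ff 62.6 q [-0.71  0.73  1.41 -0.    1.    1.88]
```

Call:
arm_command(motion=[[0,0,0,0,0,0.06,1],[0,0,0,0,0,0.05,1],[0,0,0,0,0,0.05,1],[0,0,0,0,0,0.03,1],[0,0,0,0,0,0,1],[0,0,0,0,0,0,1],[0,0,0,0,0,0,1],[0,0,0,0,0,0,1],[0,0,0,0,0,0,1],[0,0,0,0,0,0,1]])

```text
clock: 20.55
tool_pos: [0.5382, -0.3874, 0.0583]
orientation: [2.585, -1.782, 0.003]
contact_force: [-7.9, -3.6, 22.6]
finger_gap: 0.0172
finger_force: 62.7
```

```bash
python3 - <<'E'
from h import *
f=ctrl.grab_frame('wrist'); st(); save(f,'w8')
t=ctrl.grab_frame('side')
for r in ctrl.spot_in('cap_grip',t): print(np.round(r['xyz'],3))
E
```

```text
t 20.6 pos [ 0.5382 -0.3874  0.0583] yaw -69.16 zdir [ 0.001 -0.002 -1.   ] F [-8.1 -2.2 22. ] T [-0.53  1.36  0.14] gap 0.0169 ff 62.7 q [-0.71  0.73  1.41 -0.    1.    2.07]
[ 0.547 -0.137  0.012]
[ 0.574 -0.521  0.009]
[ 0.615 -0.245  0.026]
```

View pics/w8.png

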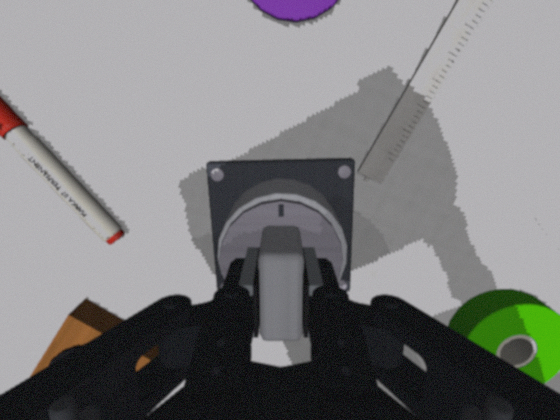

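The plug (mark at (281,210)) has turned 91° and the flange is down on the rim. I'll nudge it once more against the stop, then hand in.

Call:
arm_command(motion=[[0,0,0,0,0,0.04,1],[0,0,0,0,0,0,1],[0,0,0,0,0,0,1],[0,0,0,0,0,0,1],[0,0,0,0,0,0,1],[0,0,0,0,0,0,1],[0,0,0,0,0,0,1],[0,0,0,0,0,0,1],[0,0,0,0,0,0,1],[0,0,0,0,0,0,1]])

```text
clock: 21.95
tool_pos: [0.5381, -0.3874, 0.0583]
orientation: [2.549, -1.833, 0.003]
contact_force: [-8.0, -3.0, 22.3]
finger_gap: 0.0168
finger_force: 62.8
```

```bash
python3 - <<'E'
from h import *
st(); print(ctrl.job_done())
E
```

```text
t 21.95 pos [ 0.5381 -0.3874  0.0583] yaw -71.43 zdir [ 0.001 -0.002 -1.   ] F [-8.  -3.  22.3] T [-0.45  1.42  0.47] gap 0.0168 ff 62.8 q [-0.71  0.73  1.41 -0.    1.    2.11]
the job is handed in; nothing more can be done
None
```

I handed the job in at about 22 s: the dust cap is seated in the holder, and the plug is still gripped, pressed down on the rim at about 22 N and turned about 93° clockwise against the stop; no verdict came back, and I could not read the seat joints directly.

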